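# Ballast a display-tree stand and lock it with its toothed keeper

### The job

Put every concrete puck on the plywood board flat into the two rows of the ballast tray, in any places, then tamp them down with the wooden tamper until the stiff bed under them meets its stop and all pucks lie level just below the top of the slotted rib. After that lower the steel keeper so that all its teeth enter the rib's slots and it sits fully home, and have the tamper standing upright on its rubber pad again; leave the jar, spool, carton and wrench alone.

Things in the scene. Friction and masses are not known exactly. Their poses are not given: they have to be found in the camera images.
- tray: Fixed plywood ballast tray of a display-tree stand, 182 (x) x 225 (y) mm, with two rows along y, one each side of a slotted wooden centre rib. Origin: centre of its underside, on the bench; z up; its -x side is nearer the robot. Side walls 8 mm and end walls 10 mm thick, all 40 mm high, lower than the rib
- rib_top (a point): Middle of the rib's top face, 58 mm above the bench, on the tray's centre; axes as the tray's. The rib is 26 mm thick (x), 205 mm long (y). In its top are six slots in one line, 32 mm deep, centred at y = -80, -48, -16, 16, 48, 80 mm, each 14 mm (x) by 20 mm (y) with 2 mm chamfers
- row_near (a point): Centre of the tray's near row at wall-top height, 40 mm above the bench, at tray x = -48 mm; axes as the tray's. The row is 70 mm wide (x) and 205 mm long (y) inside: room for three pucks, at y = -66, 0, 66 mm. Rib on its +x side
- row_far (a point): The same for the far row, at tray x = +48 mm. Rib on its -x side
- bed_near (a joint): Cork-faced board that is the near row's floor, 66 x 203 mm. It slides down stiffly, stays level and stays where left: 0 = fully up (its top 26 mm above the bench), 0.014 = at its solid stop (top 12 mm). It starts up or up to 6 mm down. About 12 N moves it, the weight on it included: three pucks alone do not sink it, a firm push on any of them does
- bed_far (a joint): The same for the far row's floor
- board: Fixed thin plywood board on the bench that the pucks start on, 300 x 200 x 6 mm; origin at the centre of its underside
- rest: Fixed wooden rest that the keeper starts on: two rails 14 mm wide and 38 mm high, 28 mm apart, 210 mm long along its y; origin at the centre of its underside. The keeper's teeth hang between the rails
- keeper_c (a point): Steel keeper, 0.4 kg: strip 58 x 200 (y) x 8 mm, six teeth in line below it, on top a square 30 x 30 mm socket tube 70 mm tall, to grip by. Point: middle of the tube, 35 mm below its top; strip underside 43 mm and tooth tips 67 mm below it. Teeth at y = -80, -48, -16, 16, 48, 80 mm, 10 (x) x 16 (y) mm, last 6 mm 6 x 12 mm. Fits either way round. Fully home: point 101 mm above bench
- pad: Fixed black rubber pad, 150 x 90 x 4 mm, the tamper's place; origin at the centre of its underside
- tamper_c (a point): Wooden tamper, 0.3 kg: a flat foot 110 (its x) x 56 (y) x 16 mm with a square upright handle 30 x 30 mm, 100 mm tall. This point is on the handle's axis, 80 mm above the foot's flat underside and 36 mm below the handle's top; z up the handle
- puck0_c (a point): Concrete ballast puck, about 0.22 kg: a disc 60 mm in diameter and 42 mm high with 6 mm bevels round top and bottom (flat faces 48 mm across). This point is its centre, 21 mm from either face; z is the disc's axis. May be absent
- puck1_c (a point): Concrete ballast puck, about 0.22 kg: a disc 60 mm in diameter and 42 mm high with 6 mm bevels round top and bottom (flat faces 48 mm across). This point is its centre, 21 mm from either face; z is the disc's axis. May be absent
- puck2_c (a point): Concrete ballast puck, about 0.22 kg: a disc 60 mm in diameter and 42 mm high with 6 mm bevels round top and bottom (flat faces 48 mm across). This point is its centre, 21 mm from either face; z is the disc's axis. May be absent
- puck3_c (a point): Concrete ballast puck, about 0.22 kg: a disc 60 mm in diameter and 42 mm high with 6 mm bevels round top and bottom (flat faces 48 mm across). This point is its centre, 21 mm from either face; z is the disc's axis. May be absent
- puck4_c (a point): Concrete ballast puck, about 0.22 kg: a disc 60 mm in diameter and 42 mm high with 6 mm bevels round top and bottom (flat faces 48 mm across). This point is its centre, 21 mm from either face; z is the disc's axis. May be absent
- jar: Glass jar with a steel lid, 64 mm wide, 75 mm high; bystander. Origin under its centre
- spool: Wooden spool, 70 mm wide, 55 mm high; bystander. Origin under its centre
- carton: Cardboard carton 90 x 130 x 60 mm; bystander. Origin under its centre
- wrench: Steel wrench lying on the bench; bystander
Things that resemble listed ones, but are neither listed nor needed, are in the scene too. What is shaped like the part that bears puck2_c but blue or red is not meant.

How it is judged:
On the way:
1. with every present puck flat in the tray's rows and pushed down level (its centre less than 37 mm above the bench; 33 mm is fully down), the tamper presses on a puck with more than 3 N (x of puck0_c in the frame of tray between -0.085 and 0.085 m and y of puck0_c in the frame of tray between -0.105 and 0.105 m and z of each of puck0_c, puck1_c, puck2_c, puck3_c, puck4_c in the frame of tray below 0.037 m and angle between the z axis of each of puck0_c, puck1_c, puck2_c, puck3_c, puck4_c and the z axis of tray, either way round below 0.12 rad and x of puck1_c in the frame of tray between -0.085 and 0.085 m and y of puck1_c in the frame of tray between -0.105 and 0.105 m and x of puck2_c in the frame of tray between -0.085 and 0.085 m and y of puck2_c in the frame of tray between -0.105 and 0.105 m and x of puck3_c in the frame of tray between -0.085 and 0.085 m and y of puck3_c in the frame of tray between -0.105 and 0.105 m and x of puck4_c in the frame of tray between -0.085 and 0.085 m and y of puck4_c in the frame of tray between -0.105 and 0.105 m and (contact force between tamper and puck0 above 3 N or contact force between tamper and puck1 above 3 N or contact force between tamper and puck2 above 3 N or contact force between tamper and puck3 above 3 N or contact force between tamper and puck4 above 3 N)), for 0.1 s.
At the end, for the whole second after the job is handed in: Pucks flat (0.12 rad) in the tray, centres under 37 mm above the bench; keeper home in the rib (5 mm sideways, 0.05 rad in direction, 0.04 rad upright, at most 3 mm high); tamper upright (0.08 rad), its axis within 45 mm of the pad's centre; all at rest (x of puck0_c in the frame of tray between -0.085 and 0.085 m and y of puck0_c in the frame of tray between -0.105 and 0.105 m and z of each of puck0_c, puck1_c, puck2_c, puck3_c, puck4_c in the frame of tray below 0.037 m and angle between the z axis of each of puck0_c, puck1_c, puck2_c, puck3_c, puck4_c and the z axis of tray, either way round below 0.12 rad and x of puck1_c in the frame of tray between -0.085 and 0.085 m and y of puck1_c in the frame of tray between -0.105 and 0.105 m and x of puck2_c in the frame of tray between -0.085 and 0.085 m and y of puck2_c in the frame of tray between -0.105 and 0.105 m and x of puck3_c in the frame of tray between -0.085 and 0.085 m and y of puck3_c in the frame of tray between -0.105 and 0.105 m and x of puck4_c in the frame of tray between -0.085 and 0.085 m and y of puck4_c in the frame of tray between -0.105 and 0.105 m and x of keeper_c in the frame of tray between -0.005 and 0.005 m and y of keeper_c in the frame of tray between -0.005 and 0.005 m and z of keeper_c in the frame of tray between 0.097 and 0.104 m and angle between the y axis of keeper_c and the y axis of tray, either way round below 0.05 rad and angle between the z axis of keeper_c and the z axis of tray, either way round below 0.04 rad and horizontal distance between tamper_c and pad below 0.045 m and angle between tamper_c's own z axis and vertical below 0.08 rad and height (world z) of tamper_c below 0.09 m and linear speed of each of keeper, tamper, puck0, puck1, puck2, puck3, puck4 below 0.02 m/s); the robot touches nothing.
It fails at once if the jar is moved by more than 40 mm (distance of jar from where it was at the start of the episode above 0.04 m).
It fails at once if the spool is moved by more than 40 mm (distance of spool from where it was at the start of the episode above 0.04 m).
It fails at once if the carton is moved by more than 40 mm (distance of carton from where it was at the start of the episode above 0.04 m).
It fails at once if the wrench is moved by more than 40 mm (distance of wrench from where it was at the start of the episode above 0.04 m).
Of puck0, puck1, puck2, puck3, puck4 only 3 to 5 are there at a start; the rules pass over those that are not, and their reading is None.
At some moment in a run one of puck0, puck1, puck2, puck3, puck4, tamper may be knocked a few centimetres aside while the robot is not near it.
It also fails if it takes over 210 s, if anything falls off the work surface, if the arm or the gripper's body presses on something with over 40 N, if the wrist force passes 120 N, or if a joint passes its speed limit or range.

### The arm

A 7-joint arm with a two-finger parallel gripper is mounted at the origin on the work surface. World frame = base frame: x ahead of the robot, y to its left, z up, the work surface at z = 0. Lengths are in m, angles in rad, forces in N, time in s.
With the tool pointing down it reaches from about 0.425 to 0.875 m from the base axis. Payload 4.7 kg.
Tool frame: the origin (TCP) lies at the very end of the fingers, on their centre line; the grasp point (between the pads) lies 19 mm behind it (env.grip_depth is the x of the grasp point in the tool frame, in m); x points along the fingers, y is the direction in which the jaws open and shut, and the axes are right-handed (so a half turn about x gives the same grasp; the last joint's range is limited). The gripper opens to 85 mm and grips with 20 to 120 N. Pads are 22 mm wide; open, the fingers measure 114 mm over their backs; the gripper's body (76 mm by 85 mm) begins 54 mm behind the grasp point. The pads swing forward as they close: fully open they stand 13 mm farther back than shut.
Start: joints at [-1.086, 0.321, -0.07, 1.45, 0.023, 1.371, -0.057], TCP at [0.295, 0.579, 0.231] pointing down, gripper open.
Joint ranges: [-2.86, 2.86], [-0.3, 2.09], [-1.38, 1.24], [0.06, 2.45], [-1.56, 4.7], [0.09, 2.05], [-2.69, 2.69]. Speed limits (rad/s): [2.57, 2.57, 3.14, 3.14, 3.14, 3.14, 3.14].

### API

Orientations are given as a 3x3 rotation matrix whose columns are the frame's x, y, z axes.
In Python, from workcell import status, imaging, env gives the robot as it stands. The module is installed in compiled form; this text tells all that it offers.
- The arm moves only by the tool drive_tool, never from a script. Its argument "motion" is a list of rows, each a list of 2 entries, a list of its own where there are three numbers: the shift along the world's x, y, z in mm, then the turn about the world's z in degrees. In form: [[[dx, dy, dz], yaw], ...]. A call has 1 to 20 rows; each row is the pose to reach, as a shift and turn from the pose measured when the call began; what a row does not reach only later rows make up. A row lasts 1/10 s, in which the tool goes at most 50 mm and 8.59 degrees, less where a joint would pass 70% of its speed; a pose out of reach is approached as far as the arm can. A call with a gripper value outside its range is refused whole. "fingers" is the opening, from 0 (shut) to 1 (fully open), set as the call begins (left out, the last holds). The fingers move at their own pace and stop on an object; "newtons" is the grip in N (left out, the last holds). Time passes only in rows, so rows that repeat a pose let the fingers close. It gives the time, the measured TCP pose, the force and the opening at its end, in the units of the state.
- status.observe(): the state, without advancing time (a new reading comes with each control period).
- imaging.capture(name): name is "side" or "top" or "wrist"; returns a dict with "color" (420x560x3 uint8, red, green, blue), "depth" (420x560 float32, m along the optical axis (not along the pixel's ray), 0 where there is no reading), "vertical_fov" (degrees; the focal length in pixels is half the picture's height over the tangent of half this angle, whatever the lens; pixels are square), "cx", "cy" (the principal point, pixels), "R" (3x3) and "t" (3): a world point X has camera coordinates R X + t. Camera axes: x right, y down, z forward; pixel columns grow to the right and rows downward; lengths in m; the calibration is good to about 2 mm. A picture is of the moment at which its call begins.
- env.job_done(): hands the job in, once; it reports no verdict.
The state is a dict: "time": time; "joint_pos": joint angles; "qvel": joint speeds; "joint_torque": joint torques, N m; "ee_pos": TCP position; "tcp_rot": TCP orientation; "force": force on the tool from outside, world axes, zero at the start; "ft_torque": the same for the moment, N m; "opening": opening from 0.0 (shut) to 1.0 (fully open).
Only numpy, scipy, OpenCV 4.12 (cv2) and the standard library are available. Lean on these libraries where they do the work, as an engineer would, in place of code of your own. Each camera call takes 0.05 s, during which the arm holds its last target.

## Working session

There is one attempt and no reset: what is moved stays moved. The work goes in short steps, Python scripts to look and compute and a tool call to move; the robot and the scene stay as the last step left them, time stands still between calls to the robot, and variables do not carry over. Pictures are saved under pics/ and viewed, and the job is handed in when it is done.

Besides the shell and the picture viewer there is one more tool, called as name([rows], argument=value, ...), one row to a line, values as JSON. drive_tool: Moves the arm, as the interface text tells. Its arguments: {"type":"object","properties":{"motion":{"type":"array","items":{"type":"array"}},"fingers":{"type":"number"},"newtons":{"type":"number"}},"required":["motion"]}

```bash
mkdir -p pics; cat > h.py <<'E'
import numpy as np, cv2
from workcell import status, imaging, env
def cap(n,fn=None):
    c=imaging.capture(n)
    if fn: cv2.imwrite('pics/'+fn,c['color'][:,:,::-1])
    c['f']=210/np.tan(np.radians(c['vertical_fov'])/2)
    return c
def ray(c,u,v,z):
    d=np.array([(u-c['cx'])/c['f'],(v-c['cy'])/c['f'],1.])
    R=np.array(c['R']);o=-R.T@np.array(c['t']);w=R.T@d
    return o+w*(z-o[2])/w[2]
def cloud(c):
    v,u=np.mgrid[0:420,0:560]
    D=c['depth'];P=np.stack([(u-c['cx'])/c['f']*D,(v-c['cy'])/c['f']*D,D],-1)
    R=np.array(c['R']);return (P-np.array(c['t']))@R
E
python3 - <<'E'
from h import *
s=status.observe();print(s)
for n in ['top','side','wrist']:
    c=cap(n,n+'0.png');print(n,c['R'],c['t'],c['vertical_fov'],c['cx'],c['cy'],(c['depth']>0).mean())
print(env.grip_depth)
E
```

```text
{'time': 0.0, 'joint_pos': array([-1.08587869,  0.32182314, -0.07008997,  1.45165016,  0.0225867 ,
        1.37076803, -0.05692383]), 'qvel': array([-0.0010385 , -0.00102673, -0.00025911, -0.00093726,  0.00034934,
        0.00049779,  0.00024205]), 'joint_torque': array([ 3.07214077e-04, -4.93576455e+01, -3.81759312e-01, -3.14336658e+01,
        1.30439483e-02,  1.11907959e-02,  1.47197625e-05]), 'ee_pos': array([0.29465153, 0.57879982, 0.23023589]), 'tcp_rot': array([[-7.71555614e-04,  4.53606810e-01,  8.91201586e-01],
       [-1.69429538e-03,  8.91199979e-01, -4.53607459e-01],
       [-9.99998267e-01, -1.85994211e-03,  8.09335758e-05]]), 'force': array([0.72046691, 0.27274549, 0.41910976]), 'ft_torque': array([ 0.02409502, -0.05860024,  0.02727887]), 'opening': 0.9982387635946078}
top [[ 0.02261521 -0.99923254 -0.03198264]
 [-0.98549911 -0.01690039 -0.16883684]
 [ 0.16816674  0.03533715 -0.98512498]] [0.05800608 0.5635367  0.98649259] 56.207206379768266 274.53167452856115 212.10204262722232 0.9959438775510204
side [[ 0.99696685 -0.07776569  0.00309705]
 [-0.04626835 -0.62422531 -0.77987307]
 [ 0.06258062  0.77736431 -0.62593003]] [-0.53815194  0.0960282   1.38735521] 48.02817296533745 287.52506102351396 208.191489555417 0.995922619047619
wrist [[ 0.45452763  0.89073062 -0.00189882]
 [ 0.85689124 -0.43667585  0.27395548]
 [ 0.24319137 -0.12614742 -0.9617405 ]] [-0.64877062 -0.03526439  0.37859437] 67.95961954911081 283.5860139056414 206.2327463161597 0.996156462585034
-0.0187
```

View pics/top0.png

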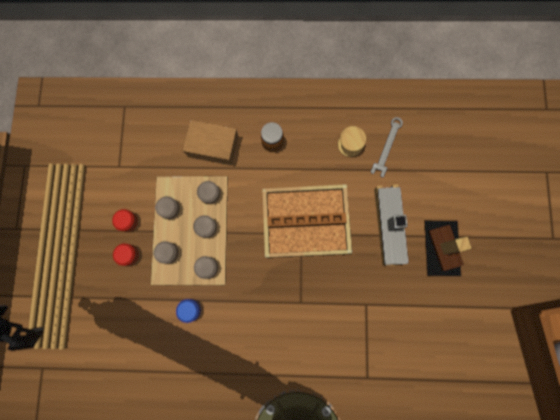

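View pics/side0.png

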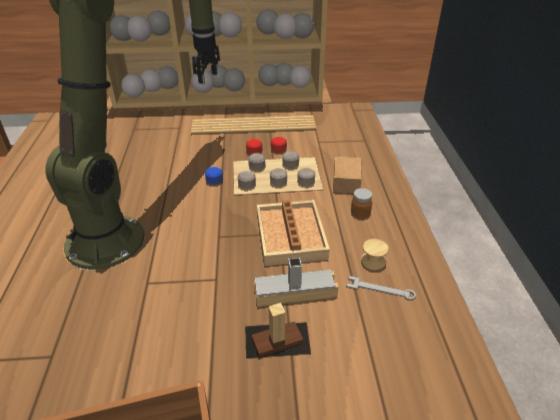

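View pics/wrist0.png

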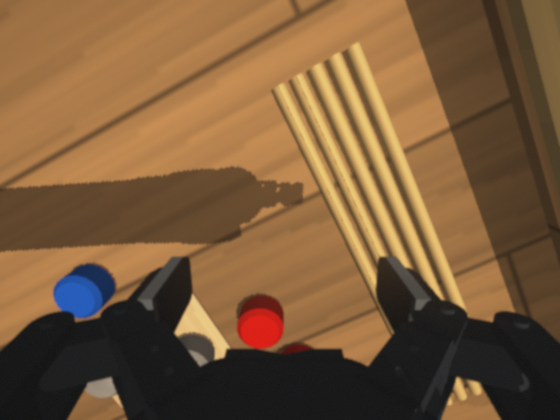

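Five grey pucks sit on the board (top view: (208,192), (167,208), (205,226), (166,253), (206,267)). The red and blue ones are decoys. The tray is at (306,220), the keeper at (393,225) and the tamper at (447,245). Next I'll measure these.

```bash
cat > m.py <<'E'
from h import *
def comps(c,zlo,zhi,box,amin=20,mask=None):
    P=cloud(c);m=(P[...,2]>zlo)&(P[...,2]<zhi)&(c['depth']>0)
    m&=(P[...,0]>box[0])&(P[...,0]<box[1])&(P[...,1]>box[2])&(P[...,1]<box[3])
    if mask is not None:m&=mask
    n,l,st,ce=cv2.connectedComponentsWithStats(m.astype(np.uint8))
    out=[]
    for i in range(1,n):
        if st[i,4]>=amin: out.append((ce[i],st[i],P[l==i],l==i))
    return out
E
python3 - <<'E'
from m import *
for n in ['top','side']:
    c=cap(n); print(n)
    P=cloud(c)
    for z0,z1,nm in [(0.043,0.055,'pucks'),(0.052,.065,'rib'),(0.036,.045,'walls/strip'),(.06,.2,'tall')]:
        for ce,st,p,l in comps(c,z0,z1,(.3,.9,-.6,.75)):
            r=cv2.minAreaRect((p[:,:2]*1000).astype(np.float32))
            print(nm,np.round(ce),st[4],'mean',np.round(p.mean(0)*1000),'rect',[np.round(a,1) for a in r])
E
```

```text
top
pucks [348. 130.] 28 mean [ 791. -125.   53.] rect [array([ 790.6, -125.6]), array([13.4, 25.8]), np.float64(20.1)]
pucks [273. 143.] 86 mean [753.  79.  49.] rect [array([760.8,  79.3]), array([38.6, 61. ]), np.float64(12.9)]
pucks [350. 141.] 106 mean [ 758. -128.   53.] rect [array([ 756.9, -124.9]), array([63.4, 41.2]), np.float64(24.6)]
pucks [360. 138.] 44 mean [ 766. -155.   54.] rect [array([ 767.3, -153.7]), array([26.7, 33.8]), np.float64(89.9)]
pucks [219. 156.] 59 mean [714. 223.  49.] rect [array([712.4, 225.8]), array([41.5, 97.2]), np.float64(18.3)]
pucks [207. 191.] 357 mean [615. 250.  48.] rect [array([616.2, 251. ]), array([58.4, 56.3]), np.float64(68.6)]
pucks [392. 226.] 1476 mean [ 531. -237.   47.] rect [array([ 533.7, -238.4]), array([199.9,  59.4]), np.float64(4.2)]
pucks [166. 207.] 356 mean [571. 360.  48.] rect [array([571.8, 361.4]), array([55., 57.]), np.float64(0.8)]
pucks [124. 219.] 93 mean [537. 472.  45.] rect [array([538.8, 472.5]), array([49.5, 31.1]), np.float64(20.6)]
pucks [204. 226.] 366 mean [522. 255.  48.] rect [array([522.7, 255.5]), a
[... 7976 characters left out ...]
alls/strip [277. 336.] 31 mean [ 485. -402.   39.] rect [array([ 485.4, -401.6]), array([11.7, 30. ]), np.float64(88.0)]
walls/strip [195. 409.] 25 mean [ 310. -564.   40.] rect [array([ 309.8, -564. ]), array([20.5,  3.1]), np.float64(12.7)]
tall [362. 195.] 205 mean [775.  71.  72.] rect [array([777. ,  74.3]), array([56.9, 53. ]), np.float64(54.2)]
tall [295. 270.] 319 mean [ 537. -251.   97.] rect [array([ 537.7, -244.8]), array([30.5, 34.3]), np.float64(4.2)]
tall [276. 318.] 400 mean [ 484. -396.  100.] rect [array([ 483.8, -389.4]), array([30.1, 33.9]), np.float64(13.3)]
tall [196. 393.] 437 mean [ 319. -568.  106.] rect [array([ 320. , -576.3]), array([35.3, 52.9]), np.float64(11.4)]
```

drive_tool([
  [[30,-45,20],8],
  [[60,-90,40],16],
  [[90,-135,60],24],
  [[120,-180,80],31],
  [[150,-225,100],31],
  [[185,-270,100],31],
  [[185,-270,100],31],
  [[185,-270,100],31],
], fingers=1)

```text
time: 1.05
ee_pos: [0.4851, 0.3014, 0.3322]
tcp_rot: [[0.004, -0.057, 0.998], [-0.003, 0.998, 0.057], [-1.0, -0.003, 0.004]]
force: [0.5, 0.4, 0.1]
opening: 0.996
```

```bash
python3 - <<'E'
from m import *
s=status.observe();print(s['ee_pos'],s['tcp_rot'],s['opening'],s['force'])
c=cap('wrist','w1.png')
for ce,st,p,l in comps(c,.044,.055,(.3,.9,0,.7),100):
    r=cv2.minEnclosingCircle((p[:,:2]*1000).astype(np.float32)); print(np.round(ce),st[4],np.round(p.mean(0)*1000,1),r)
E
```

```text
[0.48506399 0.30142785 0.33218918] [[ 0.00435144 -0.05741684  0.99834081]
 [-0.00307682  0.99834477  0.05743048]
 [-0.9999858  -0.00332162  0.00416758]] 0.9962927628369365 [0.4566682  0.42889598 0.13850441]
[246. 116.] 1399 [418.5 247.1  47.3] ((418.4226989746094, 247.03292846679688), 28.580936431884766)
[325. 149.] 1292 [455.  354.7  47.3] ((455.585205078125, 355.302978515625), 28.800514221191406)
[250. 195.] 1131 [525.4 255.1  47.3] ((525.7899780273438, 254.37973022460938), 28.932161331176758)
[111. 194.] 183 [533.7  59.3  49.6] ((542.3230590820312, 44.46100616455078), 44.116275787353516)
[320. 232.] 1021 [575.3 358.9  47.3] ((576.1387939453125, 358.88775634765625), 28.511371612548828)
[245. 256.] 954 [618.9 250.   47.3] ((620.3565673828125, 249.6184844970703), 28.14745330810547)
[248. 314.] 346 [717.  256.9  49.5] ((717.79931640625, 256.14349365234375), 64.28987121582031)
```

View pics/w1.png

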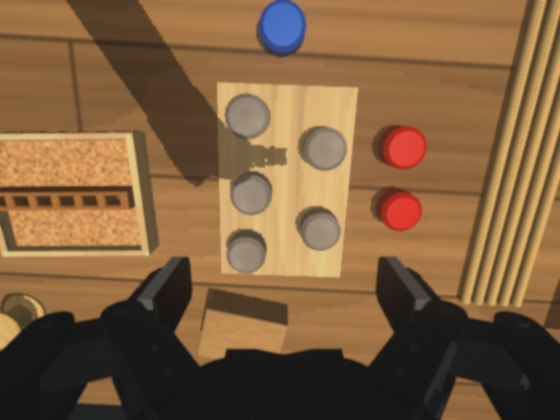

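drive_tool([
  [[-30,-25,-40],0.5],
  [[-67,-55,-80],0.5],
  [[-67,-55,-130],0.5],
  [[-67,-55,-180],0.5],
  [[-67,-55,-220],0.5],
  [[-67,-55,-250],0.5],
  [[-67,-55,-280],0.5],
  [[-67,-55,-300],0.5],
  [[-67,-55,-310],0.5],
  [[-67,-55,-310],0.5],
  [[-67,-55,-310],0.5],
])

```text
time: 2.2
ee_pos: [0.4156, 0.2512, 0.0222]
tcp_rot: [[0.003, -0.072, 0.997], [-0.0, 0.997, 0.072], [-1.0, -0.0, 0.003]]
force: [0.6, 0.1, 0.3]
opening: 1.0
```

drive_tool([
  [[0,0,0],0],
  [[0,0,0],0],
  [[0,0,0],0],
  [[0,0,0],0],
  [[0,0,0],0],
  [[0,0,0],0],
  [[0,0,0],0],
  [[0,0,0],0],
], fingers=0, newtons=50)

```text
time: 3.0
ee_pos: [0.4167, 0.2516, 0.0242]
tcp_rot: [[0.005, -0.072, 0.997], [0.001, 0.997, 0.072], [-1.0, 0.001, 0.005]]
force: [-1.4, -2.5, 8.2]
opening: 0.678
```

```bash
python3 - <<'E'
from h import *
cap('wrist','w2.png')
E
```

```text
(no output)
```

View pics/w2.png

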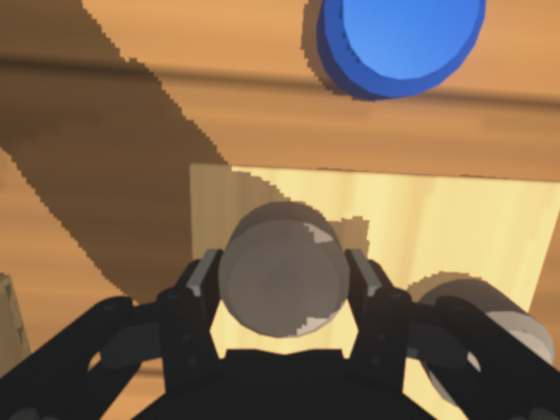

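drive_tool([
  [[0,0,30],0],
  [[0,0,70],0],
  [[0,0,120],0],
  [[20,-35,150],0],
  [[40,-80,176],0],
  [[60,-125,176],0],
  [[85,-170,176],0],
  [[85,-215,176],0],
  [[85,-260,176],0],
  [[85,-300,176],0],
  [[85,-330,176],0],
  [[85,-340,176],0],
  [[85,-340,176],0],
  [[85,-340,176],0],
  [[85,-340,176],0],
  [[85,-340,176],0],
])

```text
time: 4.65
ee_pos: [0.5018, -0.0868, 0.2001]
tcp_rot: [[0.004, -0.074, 0.997], [0.001, 0.997, 0.074], [-1.0, 0.001, 0.004]]
force: [-0.5, -0.0, -2.2]
opening: 0.679
```

```bash
python3 - <<'E'
from m import *
s=status.observe();print(s['time'],s['ee_pos'],s['opening'])
c=cap('wrist','w3.png')
for z0,z1 in [(.054,.064),(.036,.044),(.015,.030)]:
  for ce,st,p,l in comps(c,z0,z1,(.4,.7,-.2,.14),200):
    r=cv2.minAreaRect((p[:,:2]*1000).astype(np.float32)); print(np.round(ce),st[4],np.round(p.mean(0)*1000,1),r)
# held puck
for ce,st,p,l in comps(c,.19,.26,(.4,.7,-.2,.14),200):
    print('held',np.round(ce),st[4],np.round(p.mean(0)*1000,1),np.percentile(p,[2,98],axis=0)*1000)
E
```

```text
4.65 [ 0.50182726 -0.08679641  0.2001412 ] 0.6791153430080022
[402. 242.] 2076 [542.3  33.1  57.2] ((544.0130615234375, 26.37316131591797), (26.998130798339844, 121.48978424072266), 3.2987608909606934)
[362. 172.] 3828 [479.8 -11.2  39.6] ((497.6327819824219, -18.410255432128906), (84.448486328125, 226.3848876953125), 3.310560703277588)
[444. 276.] 442 [585.6  93.7  39.3] ((587.9776000976562, 94.55256652832031), (52.283870697021484, 11.31611442565918), 3.7378547191619873)
[345. 146.] 297 [456.7 -28.2  22.5] ((456.2515869140625, -21.762725830078125), (0.3860988914966583, 224.0867462158203), 3.7363948822021484)
[357. 186.] 11833 [496.8 -11.   24.7] ((500.4189453125, -18.26158905029297), (68.8671646118164, 206.1494903564453), 3.746837854385376)
[411. 274.] 2057 [593.8  65.4  22.8] ((599.4627685546875, 51.59514617919922), (55.382537841796875, 79.88758850097656), 4.698092937469482)
held [283. 287.] 25008 [496.2 -87.8 232.1] [[ 474.5380697  -139.66775532  200.08205728]
 [ 523.57043072  -36.81913026  259.56673498]]
```

View pics/w3.png

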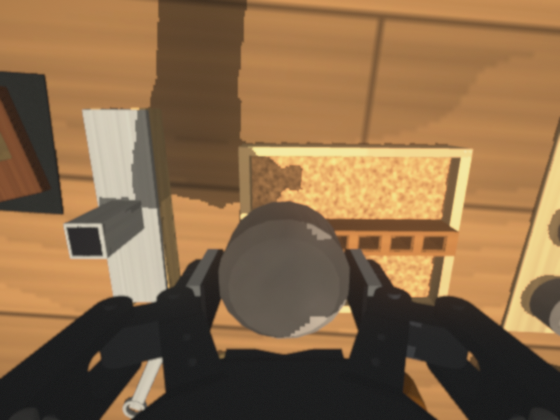

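drive_tool([
  [[1,-1,-40],-0.4],
  [[1,-1,-80],-0.4],
  [[1,-1,-110],-0.4],
  [[1,-1,-130],-0.4],
  [[1,-1,-142],-0.4],
  [[1,-1,-150],-0.4],
  [[1,-1,-155],-0.4],
  [[1,-1,-156],-0.4],
  [[1,-1,-156],-0.4],
  [[1,-1,-156],-0.4],
])

```text
time: 5.7
ee_pos: [0.5035, -0.0881, 0.045]
tcp_rot: [[0.006, -0.067, 0.998], [0.001, 0.998, 0.067], [-1.0, 0.001, 0.006]]
force: [-0.5, -0.1, -1.4]
opening: 0.676
```

drive_tool([
  [[0,0,0],0],
  [[0,0,0],0],
  [[0,0,0],0],
  [[0,0,20],0],
  [[0,0,50],0],
  [[0,0,90],0],
  [[0,0,140],0],
  [[0,0,160],0],
  [[0,0,160],0],
  [[0,0,160],0],
], fingers=0.85)

```text
time: 6.7
ee_pos: [0.5035, -0.0881, 0.205]
tcp_rot: [[0.007, -0.067, 0.998], [0.002, 0.998, 0.067], [-1.0, 0.001, 0.007]]
force: [0.5, -0.4, -1.1]
opening: 0.851
```

```bash
python3 - <<'E'
from m import *
s=status.observe();print(s['time'],s['ee_pos'],s['opening'])
c=cap('wrist','w4.png')
for ce,st,p,l in comps(c,.06,.075,(.4,.7,-.2,.14),200):
    r=cv2.minAreaRect((p[:,:2]*1000).astype(np.float32)); print(np.round(ce),st[4],np.round(p.mean(0)*1000,1),r)
E
```

```text
6.7 [ 0.50349158 -0.08805725  0.20504009] 0.8513345837650498
[283. 194.] 2985 [503.4 -88.7  65.5] ((505.1419372558594, -88.57008361816406), (59.337947845458984, 58.62782287597656), 7.380704879760742)
```

View pics/w4.png

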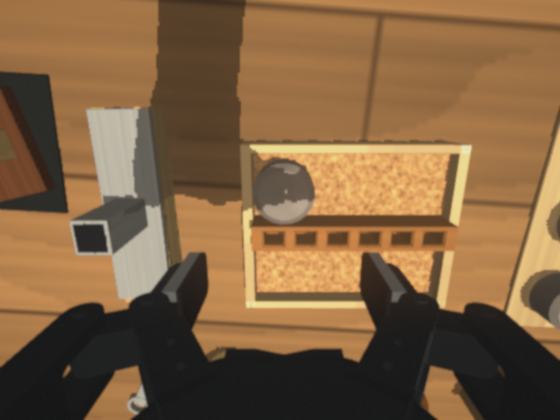

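drive_tool([
  [[5,45,0],0],
  [[10,95,0],0],
  [[15,145,0],0],
  [[18,195,0],0],
  [[21,245,0],0],
  [[21,290,0],0],
  [[21,325,-20],0],
  [[21,342,-60],0],
  [[21,342,-105],0],
  [[21,342,-140],0],
  [[21,342,-165],0],
  [[21,342,-178],0],
  [[21,342,-183],0],
  [[21,342,-183],0],
  [[21,342,-183],0],
], fingers=0.95)

```text
time: 8.25
ee_pos: [0.5248, 0.2544, 0.0222]
tcp_rot: [[0.006, -0.067, 0.998], [0.002, 0.998, 0.067], [-1.0, 0.002, 0.007]]
force: [0.6, -0.0, 1.1]
opening: 0.952
```

drive_tool([
  [[0,0,0],0],
  [[0,0,0],0],
  [[0,0,0],0],
  [[0,0,0],0],
  [[0,0,0],0],
  [[0,0,0],0],
], fingers=0)

```text
time: 8.85
ee_pos: [0.5262, 0.2553, 0.0245]
tcp_rot: [[0.009, -0.067, 0.998], [0.004, 0.998, 0.067], [-1.0, 0.004, 0.01]]
force: [-0.8, 0.2, 5.9]
opening: 0.675
```

drive_tool([
  [[0,0,30],0],
  [[0,0,75],0],
  [[0,-10,110],0],
  [[-5,-50,120],0],
  [[-10,-100,120],0],
  [[-20,-150,120],0],
  [[-28,-200,120],0],
  [[-28,-240,120],0],
  [[-28,-260,110],0],
  [[-28,-266,85],0],
  [[-28,-266,60],0],
  [[-28,-266,40],0],
  [[-28,-266,28],0],
  [[-28,-266,21],0],
  [[-28,-266,20],0],
  [[-28,-266,20],0],
  [[-28,-266,20],0],
])

```text
time: 10.55
ee_pos: [0.499, -0.0107, 0.0454]
tcp_rot: [[0.011, -0.067, 0.998], [0.005, 0.998, 0.067], [-1.0, 0.004, 0.011]]
force: [-0.8, -0.2, -1.1]
opening: 0.675
```

drive_tool([
  [[0,0,0],0],
  [[0,0,0],0],
  [[0,0,0],0],
  [[0,0,20],0],
  [[0,0,50],0],
  [[0,0,90],0],
  [[0,0,140],0],
  [[0,0,160],0],
  [[0,0,160],0],
], fingers=0.74)

```text
time: 11.45
ee_pos: [0.5016, -0.0106, 0.2097]
tcp_rot: [[0.019, -0.067, 0.998], [0.006, 0.998, 0.067], [-1.0, 0.005, 0.02]]
force: [0.5, -0.8, -0.4]
opening: 0.742
```

```bash
python3 - <<'E'
from m import *
s=status.observe();print(s['time'],s['ee_pos'],s['opening'])
c=cap('wrist','w5.png')
for ce,st,p,l in comps(c,.06,.075,(.4,.7,-.2,.14),200):
    r=cv2.minAreaRect((p[:,:2]*1000).astype(np.float32)); print(np.round(ce),st[4],np.round(p.mean(0)*1000,1),r)
E
```

```text
11.45 [ 0.50156948 -0.01062258  0.20969651] 0.7420750776399647
[202. 187.] 2920 [503.3 -87.3  65.2] ((504.7218322753906, -88.09954071044922), (58.68124008178711, 58.53388977050781), 79.18201446533203)
[283. 187.] 2914 [497.9 -11.3  65.2] ((499.728759765625, -11.2218017578125), (58.589542388916016, 58.962650299072266), 48.54656219482422)
```

View pics/w5.png

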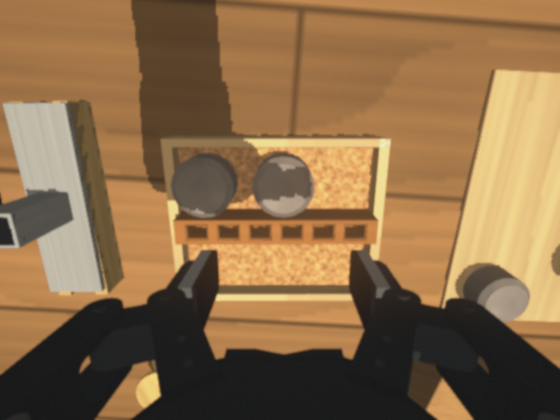

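drive_tool([
  [[-2,30,0],0],
  [[-4,53,0],0],
  [[-4,53,-40],0],
  [[-4,53,-85],0],
  [[-4,53,-120],0],
  [[-4,53,-145],0],
  [[-4,53,-158],0],
  [[-4,53,-163],0],
  [[-4,53,-163],0],
  [[-4,53,-163],0],
  [[-4,53,-163],0],
], fingers=0)

```text
time: 12.6
ee_pos: [0.4973, 0.0426, 0.0455]
tcp_rot: [[0.018, -0.067, 0.998], [0.006, 0.998, 0.067], [-1.0, 0.005, 0.018]]
force: [0.2, 0.9, 0.3]
opening: -0.0
```

drive_tool([
  [[0,-5,0],0],
  [[1,-10,0],0],
  [[1,-15,0],0],
  [[1,-20,0],0],
  [[2,-23,0],0],
  [[2,-24,0],0],
  [[2,-24,0],0],
])

```text
time: 13.3
ee_pos: [0.4993, 0.0183, 0.0455]
tcp_rot: [[0.018, -0.067, 0.998], [0.006, 0.998, 0.067], [-1.0, 0.005, 0.018]]
force: [0.6, 1.0, 1.2]
opening: 0.001
```

```bash
python3 - <<'E'
from m import *
c=cap('top')
for ce,st,p,l in comps(c,.06,.075,(.4,.6,-.2,.14),20):
    r=cv2.minAreaRect((p[:,:2]*1000).astype(np.float32)); print(np.round(ce),st[4],np.round(p.mean(0)*1000,1),r)
cap('wrist','w6.png')
E
```

```text
[336. 236.] 376 [500.5 -88.6  66.4] ((500.71649169921875, -90.9166488647461), (49.319217681884766, 56.86720657348633), 89.80339050292969)
```

View pics/w6.png

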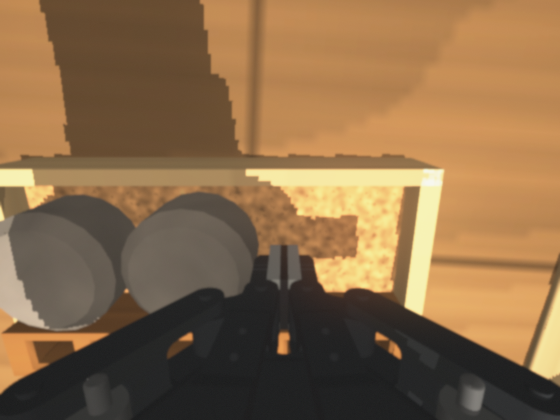

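drive_tool([
  [[0,-3,0],0],
  [[0,-5,0],0],
  [[0,-5,0],0],
  [[0,0,0],0],
  [[0,3,20],0],
  [[0,3,60],0],
  [[0,3,110],0],
  [[0,3,160],0],
  [[0,3,160],0],
  [[0,3,160],0],
  [[0,3,160],0],
])

```text
time: 14.5
ee_pos: [0.4981, 0.0211, 0.2038]
tcp_rot: [[0.015, -0.067, 0.998], [0.005, 0.998, 0.067], [-1.0, 0.004, 0.015]]
force: [1.3, -0.4, -0.5]
opening: -0.001
```

```bash
python3 - <<'E'
from m import *
s=status.observe();print(s['time'],s['ee_pos'],s['opening'])
print(s['tcp_rot'][:,0])
c=cap('wrist','w7.png')
for ce,st,p,l in comps(c,.06,.075,(.4,.7,-.2,.14),200):
    print(np.round(ce),st[4],np.round(p.mean(0)*1000,1),np.percentile(p,[1,99],axis=0)*1000)
E
```

```text
14.5 [0.4980641  0.02107382 0.20381358] -0.001300029433589404
[ 0.01469028  0.0048947  -0.99988011]
[197. 190.] 6049 [500.3 -59.   65.2] [[ 472.46170977 -114.8567383    60.26240968]
 [ 530.33991933   -3.9450641    67.62628874]]
```

drive_tool([
  [[-5,45,0],0],
  [[-10,95,0],0],
  [[-15,145,0],0],
  [[-25,195,0],0],
  [[-35,245,0],0],
  [[-43,290,0],0],
  [[-43,320,-20],0],
  [[-43,333,-60],0],
  [[-43,333,-105],0],
  [[-43,333,-140],0],
  [[-43,333,-165],0],
  [[-43,333,-178],0],
  [[-43,333,-182],0],
  [[-43,333,-182],0],
  [[-43,333,-182],0],
], fingers=0.95)

```text
time: 16.05
ee_pos: [0.4558, 0.3548, 0.0228]
tcp_rot: [[0.016, -0.067, 0.998], [0.006, 0.998, 0.067], [-1.0, 0.005, 0.016]]
force: [-0.3, -0.2, 0.6]
opening: 0.952
```

drive_tool([
  [[0,0,0],0],
  [[0,0,0],0],
  [[0,0,0],0],
  [[0,0,0],0],
  [[0,0,0],0],
  [[0,0,0],0],
], fingers=0)

```text
time: 16.65
ee_pos: [0.457, 0.3558, 0.0248]
tcp_rot: [[0.018, -0.067, 0.998], [0.009, 0.998, 0.067], [-1.0, 0.007, 0.019]]
force: [-0.6, 0.0, 5.7]
opening: 0.672
```

drive_tool([
  [[0,0,30],0],
  [[0,0,75],0],
  [[0,-10,110],0],
  [[5,-50,120],0],
  [[10,-100,120],0],
  [[20,-150,120],0],
  [[28,-200,120],0],
  [[33,-250,120],0],
  [[37,-285,115],0],
  [[37,-305,90],0],
  [[37,-305,60],0],
  [[37,-305,40],0],
  [[37,-305,28],0],
  [[37,-305,21],0],
  [[37,-305,20],0],
  [[37,-305,20],0],
  [[37,-305,20],0],
])

```text
time: 18.35
ee_pos: [0.4949, 0.0511, 0.0458]
tcp_rot: [[0.02, -0.067, 0.998], [0.009, 0.998, 0.067], [-1.0, 0.008, 0.021]]
force: [0.4, -0.1, -2.0]
opening: 0.679
```

drive_tool([
  [[0,0,0],0],
  [[0,0,0],0],
  [[0,0,0],0],
  [[0,0,20],0],
  [[0,0,50],0],
  [[0,0,90],0],
  [[0,0,140],0],
  [[0,0,160],0],
  [[0,0,160],0],
  [[0,0,160],0],
], fingers=0.74)

```text
time: 19.35
ee_pos: [0.4949, 0.0511, 0.2059]
tcp_rot: [[0.021, -0.067, 0.998], [0.009, 0.998, 0.067], [-1.0, 0.008, 0.021]]
force: [-1.2, 0.6, 0.2]
opening: 0.737
```

```bash
python3 - <<'E'
from m import *
s=status.observe();print(s['time'],s['ee_pos'],s['opening'])
c=cap('wrist','w8.png')
for ce,st,p,l in comps(c,.06,.075,(.4,.7,-.2,.14),200):
    print(np.round(ce),st[4],np.round(p.mean(0)*1000,1))
c=cap('top')
for ce,st,p,l in comps(c,.043,.055,(.38,.65,.15,.5),30):
    print(np.round(ce),st[4],np.round(p.mean(0)*1000,1))
E
```

```text
19.35 [0.4948777  0.0510919  0.20591041] 0.7369235277551394
[164. 189.] 5892 [500.3 -58.9  64.8]
[282. 188.] 2948 [491.9  50.3  64.8]
[207. 191.] 357 [615.3 250.8  47.8]
[166. 207.] 360 [571.7 359.9  47.8]
[120. 216.] 40 [546.4 482.7  44.4]
[121. 249.] 44 [456.4 472.9  44.5]
[124. 257.] 89 [436.9 462.1  44.3]
```

View pics/w8.png

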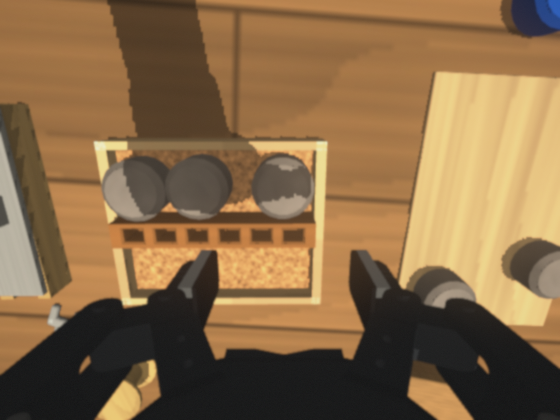

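drive_tool([
  [[25,40,0],0],
  [[50,80,0],0],
  [[75,120,0],0],
  [[100,160,0],0],
  [[118,185,-15],0],
  [[124,198,-60],0],
  [[124,198,-105],0],
  [[124,198,-140],0],
  [[124,198,-165],0],
  [[124,198,-178],0],
  [[124,198,-184],0],
  [[124,198,-184],0],
  [[124,198,-184],0],
], fingers=0.95)

```text
time: 20.75
ee_pos: [0.6189, 0.2493, 0.0217]
tcp_rot: [[0.02, -0.067, 0.998], [0.009, 0.998, 0.067], [-1.0, 0.008, 0.02]]
force: [0.6, -0.5, -0.0]
opening: 0.948
```

drive_tool([
  [[0,0,1],0],
  [[0,0,2],0],
  [[0,0,3],0],
  [[0,0,4],0],
  [[0,0,4],0],
  [[0,0,4],0],
], fingers=0)

```text
time: 21.35
ee_pos: [0.6188, 0.2493, 0.026]
tcp_rot: [[0.019, -0.067, 0.998], [0.009, 0.998, 0.067], [-1.0, 0.008, 0.02]]
force: [-1.6, -0.8, 2.1]
opening: 0.678
```

drive_tool([
  [[0,0,30],0],
  [[0,0,75],0],
  [[0,-10,110],0],
  [[-5,-50,120],0],
  [[-10,-100,120],0],
  [[-15,-150,120],0],
  [[-20,-200,120],0],
  [[-22,-250,120],0],
  [[-22,-280,115],0],
  [[-22,-297,90],0],
  [[-22,-297,60],0],
  [[-22,-297,40],0],
  [[-22,-297,28],0],
  [[-22,-297,21],0],
  [[-22,-297,19],0],
  [[-22,-297,19],0],
  [[-22,-297,19],0],
])

```text
time: 23.05
ee_pos: [0.5977, -0.0476, 0.0461]
tcp_rot: [[0.021, -0.067, 0.997], [0.009, 0.998, 0.067], [-1.0, 0.008, 0.022]]
force: [0.1, 0.1, -2.3]
opening: 0.676
```

drive_tool([
  [[0,0,0],0],
  [[0,0,0],0],
  [[0,0,0],0],
  [[0,0,20],0],
  [[0,0,50],0],
  [[0,0,90],0],
  [[0,0,140],0],
  [[0,0,160],0],
  [[0,0,160],0],
  [[0,0,160],0],
], fingers=0.8)

```text
time: 24.05
ee_pos: [0.5977, -0.0476, 0.2062]
tcp_rot: [[0.022, -0.067, 0.997], [0.01, 0.998, 0.067], [-1.0, 0.008, 0.023]]
force: [-0.1, 0.3, -0.5]
opening: 0.8
```

```bash
python3 - <<'E'
from m import *
s=status.observe();print(s['time'],s['ee_pos'],s['opening'],s['force'])
c=cap('wrist','w9.png')
for ce,st,p,l in comps(c,.061,.075,(.4,.7,-.2,.14),200):
    print(np.round(ce),st[4],np.round(p.mean(0)*1000,1))
E
```

```text
24.05 [ 0.59765101 -0.04761769  0.20624893] 0.8001363317297869 [-0.10135941  0.27952788 -0.47801762]
[310.  79.] 3738 [499.2 -31.   65.1]
[405.  79.] 3734 [493.7  48.9  65.1]
[240.  81.] 3749 [504.8 -89.7  65.1]
[282. 190.] 2456 [597.2 -48.3  63.8]
```

View pics/w9.png

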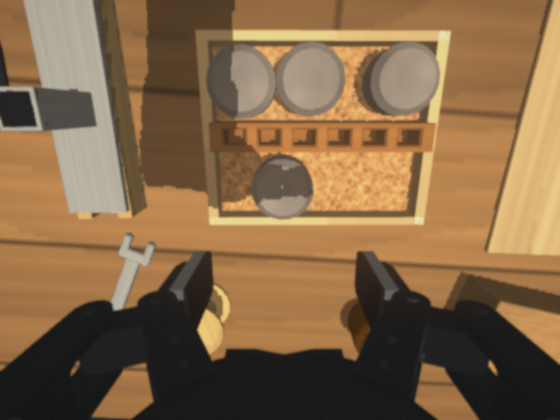

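drive_tool([
  [[0,45,0],0],
  [[-5,95,0],0],
  [[-10,145,0],0],
  [[-15,195,0],0],
  [[-20,245,0],0],
  [[-22,295,0],0],
  [[-22,345,0],0],
  [[-22,385,-20],0],
  [[-22,405,-60],0],
  [[-22,405,-105],0],
  [[-22,405,-140],0],
  [[-22,405,-165],0],
  [[-22,405,-178],0],
  [[-22,405,-184],0],
  [[-22,405,-184],0],
  [[-22,405,-184],0],
], fingers=0.95)

```text
time: 25.7
ee_pos: [0.5759, 0.358, 0.0224]
tcp_rot: [[0.022, -0.067, 0.997], [0.011, 0.998, 0.067], [-1.0, 0.009, 0.022]]
force: [0.8, 0.5, 1.2]
opening: 0.95
```

drive_tool([
  [[0,0,1],0],
  [[0,0,2],0],
  [[0,0,3],0],
  [[0,0,4],0],
  [[0,0,4],0],
  [[0,0,4],0],
], fingers=0)

```text
time: 26.3
ee_pos: [0.5759, 0.358, 0.0268]
tcp_rot: [[0.022, -0.067, 0.997], [0.011, 0.998, 0.067], [-1.0, 0.009, 0.022]]
force: [-0.6, -0.6, 2.1]
opening: 0.676
```

Target (592, 25): shift (16,-333).

drive_tool([
  [[0,0,30],0],
  [[0,0,75],0],
  [[0,-10,110],0],
  [[5,-50,120],0],
  [[10,-100,120],0],
  [[16,-150,120],0],
  [[16,-200,120],0],
  [[16,-250,120],0],
  [[16,-300,120],0],
  [[16,-325,110],0],
  [[16,-333,85],0],
  [[16,-333,55],0],
  [[16,-333,35],0],
  [[16,-333,24],0],
  [[16,-333,19],0],
  [[16,-333,18],0],
  [[16,-333,18],0],
  [[16,-333,18],0],
])

```text
time: 28.1
ee_pos: [0.5928, 0.0251, 0.0459]
tcp_rot: [[0.024, -0.068, 0.997], [0.011, 0.998, 0.067], [-1.0, 0.01, 0.024]]
force: [-0.5, -0.5, -2.4]
opening: 0.673
```

drive_tool([
  [[0,0,0],0],
  [[0,0,0],0],
  [[0,0,0],0],
  [[0,0,20],0],
  [[0,0,50],0],
  [[0,0,90],0],
  [[0,0,140],0],
  [[0,0,160],0],
  [[0,0,160],0],
  [[0,0,160],0],
], fingers=0.8)

```text
time: 29.1
ee_pos: [0.5928, 0.0251, 0.2061]
tcp_rot: [[0.024, -0.068, 0.997], [0.011, 0.998, 0.067], [-1.0, 0.01, 0.025]]
force: [0.1, 1.0, -0.7]
opening: 0.799
```

```bash
python3 - <<'E'
from m import *
s=status.observe();print(s['time'],s['ee_pos'],s['opening'],s['force'])
c=cap('wrist','w10.png')
for ce,st,p,l in comps(c,.061,.075,(.4,.7,-.2,.14),200):
    print(np.round(ce),st[4],np.round(p.mean(0)*1000,1))
c=cap('top','t10.png')
for nm,z0,z1,b in [('tamper',.08,.14,(.4,.6,-.5,-.3)),('foot',.014,.028,(.35,.62,-.5,-.28)),('pad',.0025,.0065,(.35,.62,-.5,-.28))]:
  m=None
  if nm=='pad': m=c['color'].max(2)<45
  for ce,st,p,l in comps(c,z0,z1,b,100,m):
    r=cv2.minAreaRect((p[:,:2]*1000).astype(np.float32)); print(nm,np.round(ce),st[4],np.round(p.mean(0)*1000,1),r)
E
```

```text
29.1 [0.5927937  0.0251418  0.20611561] 0.7988585724853206 [ 0.05832281  1.00831821 -0.72028897]
[224.  78.] 3785 [499.  -29.9  65.1]
[320.  78.] 3756 [493.4  50.1  65.1]
[154.  80.] 3803 [504.6 -88.6  65.1]
[282. 189.] 2390 [591.5  24.4  63.5]
[203. 190.] 2407 [597.4 -49.2  63.5]
tamper [460. 245.] 245 [ 479.2 -378.6  113.4] ((480.54638671875, -383.50830078125), (29.894742965698242, 33.65816116333008), 17.112747192382812)
foot [445. 248.] 744 [ 478.9 -380.3   20.4] ((480.0924987792969, -383.0184631347656), (110.16445922851562, 58.45524597167969), 16.3454532623291)
pad [432. 249.] 372 [ 477.8 -352.9    4.5] ((481.2745056152344, -363.1669921875), (59.35669708251953, 142.010009765625), 87.5942153930664)
```

View pics/t10.png

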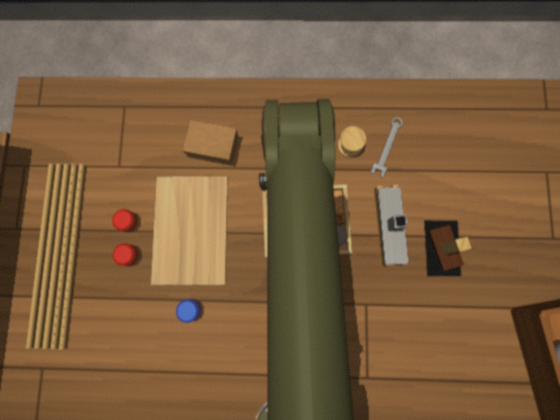

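drive_tool([
  [[-10,-35,20],-7],
  [[-20,-75,40],-14],
  [[-30,-115,60],-21],
  [[-40,-155,60],-28],
  [[-50,-195,60],-35],
  [[-60,-235,60],-42],
  [[-70,-275,60],-49],
  [[-80,-315,60],-56],
  [[-90,-355,60],-63],
  [[-100,-390,60],-70],
  [[-110,-409,60],-77.3],
  [[-110,-409,60],-77.3],
  [[-110,-409,60],-77.3],
  [[-110,-409,60],-77.3],
])

```text
time: 30.6
ee_pos: [0.4828, -0.3819, 0.2633]
tcp_rot: [[0.014, 0.957, 0.289], [-0.016, 0.289, -0.957], [-1.0, 0.009, 0.02]]
force: [-0.4, 0.0, 0.5]
opening: 0.801
```

```bash
python3 - <<'E'
from m import *
s=status.observe();print(s['time'],s['ee_pos'],s['opening'],s['joint_pos'],s['tcp_rot'])
c=cap('wrist','w11.png')
for nm,z0,z1,b in [('handletop',.112,.13,(.4,.6,-.5,-.3)),('foot',.015,.026,(.35,.62,-.5,-.28)),('strip',.04,.052,(.35,.7,-.35,-.15)),('tube',.11,.122,(.45,.65,-.35,-.15))]:
  for ce,st,p,l in comps(c,z0,z1,b,100):
    r=cv2.minAreaRect((p[:,:2]*1000).astype(np.float32)); print(nm,np.round(ce),st[4],np.round(p.mean(0)*1000,1),r)
P=cloud(c);print([np.round(1000*P[v,u]) for v,u in [(100,280),(200,280)]])
E
```

```text
30.6 [ 0.48277406 -0.38192218  0.26328838] 0.8009234418656759 [ 0.08578276  0.24491414  0.64774413  1.53585386 -0.14639619  1.38912126
  1.03559734] [[ 0.01437654  0.95728451  0.28879002]
 [-0.01634273  0.28900625 -0.9571877 ]
 [-0.99976309  0.00904143  0.01979955]]
handletop [282. 193.] 999 [ 483.6 -384.6  119.3] ((484.0496520996094, -385.40606689453125), (29.518465042114258, 29.958568572998047), 16.046222686767578)
foot [282. 171.] 2890 [ 482.6 -382.3   19.7] ((483.8050842285156, -385.72650146484375), (110.01611328125, 55.24327850341797), 16.780731201171875)
strip [364.  63.] 9312 [ 532.2 -242.3   45.7] ((537.5494995117188, -240.49998474121094), (200.18240356445312, 58.620880126953125), 3.9062576293945312)
tube [391.  52.] 1460 [ 536.6 -241.1  115.9] ((537.505126953125, -240.66482543945312), (30.76017189025879, 30.332128524780273), 3.461517810821533)
[array([ 456., -302.,    1.]), array([ 483., -391.,  119.])]
```

View pics/w11.png

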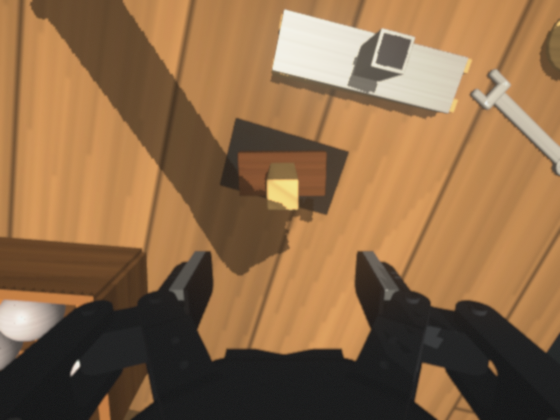

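```bash
python3 - <<'E'
from m import *
c=cap('wrist')
m=(c['color'].max(2)<60).astype(np.uint8); m[260:]=0; m[:,:200]=0;m[:110]=0;m[:,370:]=0
m2=cv2.morphologyEx(m,cv2.MORPH_OPEN,np.ones((3,3)))
ys,xs=np.nonzero(m2);pts=np.array([ray(c,u,v,.004)[:2]*1000 for u,v in zip(xs,ys)],np.float32)
print(len(pts),cv2.minAreaRect(pts))
for u,v in [(237,118),(349,151),(331,214),(221,186)]:print(ray(c,u,v,.004)[:2]*1000)
print(np.mean([ray(c,u,v,.004)[:2]*1000 for u,v in [(237,118),(349,151),(331,214),(221,186)]],0))
E
```

```text
424 ((423.32000732421875, -462.5393981933594), (24.102205276489258, 149.18504333496094), 0.6336410045623779)
[ 411.81384768 -337.24777366]
[ 558.61475095 -335.47918752]
[ 564.61104923 -422.18415855]
[ 412.86777104 -426.81817203]
[ 486.97685472 -380.43232294]
```

drive_tool([
  [[1,-3,-45],0],
  [[1,-3,-90],0],
  [[1,-3,-130],0],
  [[1,-3,-160],0],
  [[1,-3,-180],0],
  [[1,-3,-190],0],
  [[1,-3,-191],0],
  [[1,-3,-191],0],
  [[1,-3,-191],0],
])

```text
time: 31.6
ee_pos: [0.4849, -0.3857, 0.0744]
tcp_rot: [[0.017, 0.957, 0.289], [-0.018, 0.289, -0.957], [-1.0, 0.011, 0.023]]
force: [0.1, -1.1, 1.1]
opening: 0.803
```

drive_tool([
  [[0,0,2],0],
  [[0,0,4],0],
  [[0,0,5],0],
  [[0,0,5],0],
  [[0,0,5],0],
  [[0,0,5],0],
  [[0,0,5],0],
], fingers=0, newtons=70)

```text
time: 32.3
ee_pos: [0.4854, -0.3861, 0.0804]
tcp_rot: [[0.019, 0.957, 0.289], [-0.019, 0.289, -0.957], [-1.0, 0.012, 0.024]]
force: [-0.7, 0.7, 6.2]
opening: 0.34
```

drive_tool([
  [[0,0,30],0],
  [[0,0,75],0],
  [[0,0,120],7],
  [[0,20,150],14],
  [[0,60,160],21],
  [[3,100,160],28],
  [[5,140,160],35],
  [[7,180,160],42],
  [[9,220,160],49],
  [[11,260,160],56],
  [[13,300,160],63],
  [[13,335,160],70],
  [[13,360,160],77],
  [[13,368,130],77],
  [[13,368,100],77],
  [[13,368,85],77],
  [[13,368,80],77],
  [[13,368,80],77],
  [[13,368,80],77],
  [[13,368,80],77],
])

```text
time: 34.3
ee_pos: [0.4992, -0.0182, 0.1615]
tcp_rot: [[0.025, -0.066, 0.997], [0.014, 0.998, 0.066], [-1.0, 0.012, 0.026]]
force: [-0.0, 0.3, -2.4]
opening: 0.34
```

```bash
python3 - <<'E'
from m import *
s=status.observe();print(s['time'],s['ee_pos'],s['opening'],s['force'],s['tcp_rot'][:,1])
c=cap('wrist','w12.png');cap('side','s12.png')
E
```

```text
34.3 [ 0.49920036 -0.01823159  0.16153696] 0.3403415535580056 [-0.03167635  0.30355779 -2.42319283] [-0.06632219  0.99772258  0.01228925]
```

View pics/w12.png

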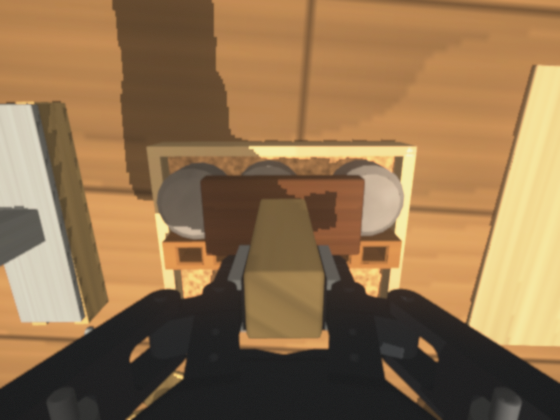

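View pics/s12.png

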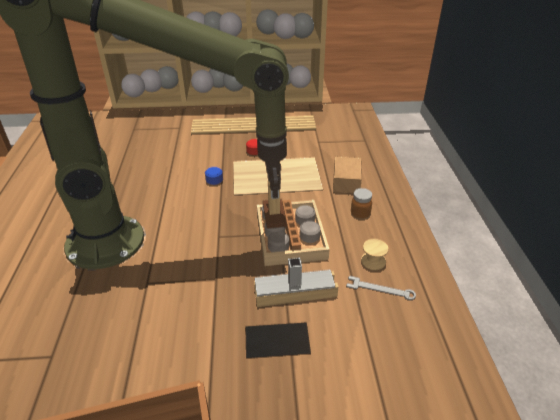

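drive_tool([
  [[0,0,-8],0],
  [[0,0,-14],0],
  [[0,0,-18],0],
  [[0,0,-21],0],
  [[0,0,-24],0],
  [[0,0,-27],0],
  [[0,0,-29],0],
  [[0,0,-31],0],
  [[0,0,-31],0],
  [[0,0,-31],0],
])

```text
time: 35.4
ee_pos: [0.499, -0.0181, 0.1303]
tcp_rot: [[0.024, -0.066, 0.997], [0.014, 0.998, 0.066], [-1.0, 0.012, 0.025]]
force: [-1.6, -0.4, 1.6]
opening: 0.344
```

drive_tool([
  [[0,0,-1],0],
  [[0,0,-2],0],
  [[0,0,-3],0],
  [[0,0,-3],0],
])

```text
time: 35.8
ee_pos: [0.4996, -0.0181, 0.1302]
tcp_rot: [[0.026, -0.066, 0.997], [0.015, 0.998, 0.066], [-1.0, 0.013, 0.027]]
force: [-7.6, 1.5, 18.8]
opening: 0.344
```

drive_tool([
  [[0,0,15],0],
  [[0,0,40],0],
  [[20,1,50],0],
  [[55,4,50],0],
  [[85,6,50],0],
  [[93,6,50],0],
  [[93,6,45],0],
  [[93,6,30],0],
  [[93,6,22],0],
  [[93,6,17],0],
  [[93,6,13],0],
  [[93,6,10],0],
  [[93,6,7],0],
  [[93,6,5],0],
  [[93,6,3],0],
  [[93,6,1],0],
  [[93,6,0],0],
  [[93,6,0],0],
])

```text
time: 37.6
ee_pos: [0.5927, -0.012, 0.1304]
tcp_rot: [[0.026, -0.066, 0.997], [0.015, 0.998, 0.066], [-1.0, 0.013, 0.027]]
force: [-4.1, -0.3, 5.5]
opening: 0.344
```

drive_tool([
  [[0,0,-1],0],
  [[0,0,-2],0],
  [[0,0,-3],0],
  [[0,0,-3],0],
  [[0,0,-3],0],
])

```text
time: 38.1
ee_pos: [0.593, -0.012, 0.1302]
tcp_rot: [[0.027, -0.066, 0.997], [0.015, 0.998, 0.066], [-1.0, 0.013, 0.028]]
force: [-8.3, 0.8, 18.3]
opening: 0.344
```

drive_tool([
  [[0,0,20],0],
  [[0,0,60],0],
  [[-3,-10,105],-7],
  [[-10,-50,110],-14],
  [[-20,-90,110],-21],
  [[-30,-130,110],-28],
  [[-40,-170,110],-35],
  [[-55,-210,110],-42],
  [[-70,-250,110],-49],
  [[-80,-290,110],-56],
  [[-90,-330,110],-63],
  [[-100,-360,110],-70],
  [[-107,-371,90],-77],
  [[-107,-371,60],-77],
  [[-107,-371,30],-77],
  [[-107,-371,10],-77],
  [[-107,-371,0],-77],
  [[-107,-371,0],-77],
  [[-107,-371,0],-77],
])

```text
time: 40.0
ee_pos: [0.4866, -0.3836, 0.1308]
tcp_rot: [[0.022, 0.957, 0.289], [-0.024, 0.289, -0.957], [-0.999, 0.014, 0.029]]
force: [0.0, 0.7, -2.9]
opening: 0.342
```

```bash
python3 - <<'E'
from m import *
s=status.observe();print(s['time'],s['ee_pos'],s['opening'],s['force'],s['tcp_rot'])
c=cap('top','t13.png')
for ce,st,p,l in comps(c,.046,.075,(.4,.7,-.2,.14),20):
    print(np.round(ce),st[4],np.round(p.mean(0)*1000,1))
P=cloud(c)
for u,v in [(332,235),(306,236),(280,237),(322,203),(288,203)]: print(u,v,np.round(np.median(P[v-2:v+3,u-2:u+3].reshape(-1,3),0)*1000,1))
c=cap('side','s13.png')
E
```

```text
40.0 [ 0.48661404 -0.38355862  0.130849  ] 0.3422518434060415 [ 0.0039289   0.67243724 -2.92206463] [[ 0.02195967  0.95715218  0.28875158]
 [-0.02395754  0.28924209 -0.95695614]
 [-0.99947177  0.01409666  0.02928267]]
[319. 201.] 397 [593.5 -47.5  53.4]
[291. 203.] 397 [587.5  26.3  53.4]
[307. 220.] 629 [542.3 -14.5  57.7]
[323. 237.] 826 [497.7 -58.4  53.5]
[281. 240.] 407 [489.   51.9  53.7]
332 235 [503.9 -80.7  54.5]
306 236 [500.1 -13.8  54.5]
280 237 [496.2  53.4  54.1]
322 203 [587.6 -54.8  54.5]
288 203 [586.1  34.2  54.8]
```

View pics/t13.png

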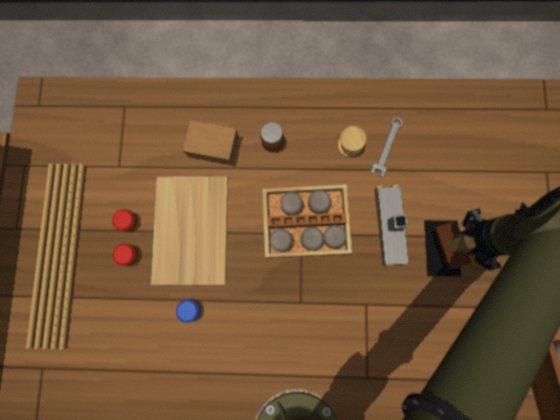

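View pics/s13.png

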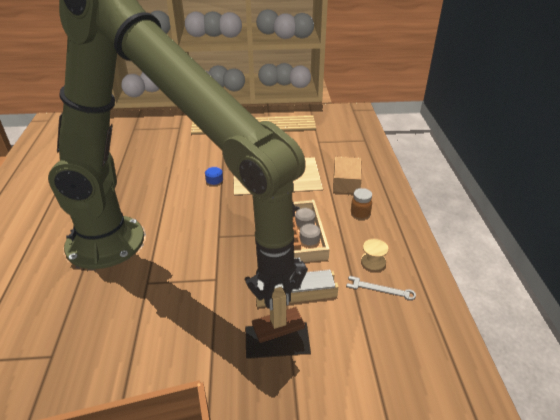

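drive_tool([
  [[0,0,-15],0],
  [[0,0,-30],0],
  [[0,0,-40],0],
  [[0,0,-46],0],
  [[0,0,-49],0],
  [[0,0,-50],0],
  [[0,0,-50],0],
])

```text
time: 40.8
ee_pos: [0.4871, -0.384, 0.0819]
tcp_rot: [[0.024, 0.957, 0.289], [-0.025, 0.289, -0.957], [-0.999, 0.015, 0.03]]
force: [-0.4, 0.5, -2.6]
opening: 0.341
```

drive_tool([
  [[0,0,-1],0],
  [[0,0,-2],0],
  [[0,0,-2],0],
  [[0,0,-2],0],
])

```text
time: 41.2
ee_pos: [0.4876, -0.3844, 0.0808]
tcp_rot: [[0.025, 0.957, 0.289], [-0.025, 0.289, -0.957], [-0.999, 0.016, 0.032]]
force: [-0.4, 1.3, 3.2]
opening: 0.344
```

drive_tool([
  [[0,0,0],0],
  [[0,0,0],0],
  [[0,0,0],0],
  [[0,0,0],0],
  [[0,0,20],0],
  [[0,0,50],0],
  [[0,0,90],0],
  [[0,0,140],0],
  [[0,0,180],0],
  [[0,0,180],0],
  [[0,0,180],0],
], fingers=0.7)

```text
time: 42.3
ee_pos: [0.4879, -0.3847, 0.2617]
tcp_rot: [[0.027, 0.957, 0.289], [-0.026, 0.289, -0.957], [-0.999, 0.018, 0.033]]
force: [0.1, 0.6, 0.2]
opening: 0.7
```

```bash
python3 - <<'E'
from m import *
s=status.observe();print(s['time'],s['ee_pos'],s['opening'],s['force'],s['joint_pos'])
c=cap('wrist','w14.png')
for nm,z0,z1,b in [('handletop',.112,.13,(.4,.6,-.5,-.3)),('foot',.015,.026,(.35,.62,-.5,-.28)),('strip',.04,.052,(.35,.7,-.35,-.15)),('tube',.11,.122,(.45,.65,-.35,-.15))]:
  for ce,st,p,l in comps(c,z0,z1,b,100):
    r=cv2.minAreaRect((p[:,:2]*1000).astype(np.float32)); print(nm,np.round(ce),st[4],np.round(p.mean(0)*1000,1),r)
E
```

```text
42.3 [ 0.48794114 -0.38471398  0.26168885] 0.7001011561406901 [0.07148442 0.63855187 0.15066417] [ 0.0698167   0.24826442  0.66586535  1.53883722 -0.15334877  1.37047372
  1.03891705]
handletop [281. 187.] 1017 [ 487.2 -383.3  119.4] ((487.35205078125, -383.9657897949219), (29.408607482910156, 29.75848960876465), 16.472213745117188)
foot [280. 165.] 2959 [ 486.1 -380.8   19.7] ((487.708740234375, -384.32977294921875), (110.20978546142578, 56.42980194091797), 16.791778564453125)
strip [359.  55.] 9657 [ 531.8 -242.3   45.7] ((537.5852661132812, -240.48077392578125), (200.41665649414062, 58.515525817871094), 3.8800971508026123)
tube [387.  43.] 1509 [ 536.6 -241.   115.9] ((537.3206787109375, -240.6940460205078), (30.40854835510254, 30.488439559936523), 4.0581955909729)
```

View pics/w14.png

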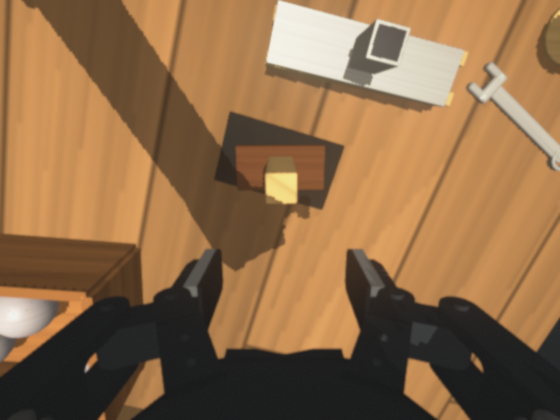

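drive_tool([
  [[15,40,0],-4],
  [[30,80,0],-8],
  [[45,120,0],-12],
  [[50,144,0],-12.9],
  [[50,144,-40],-12.9],
  [[50,144,-85],-12.9],
  [[50,144,-125],-12.9],
  [[50,144,-160],-12.9],
  [[50,144,-182],-12.9],
  [[50,144,-194],-12.9],
  [[50,144,-198],-12.9],
  [[50,144,-198],-12.9],
  [[50,144,-198],-12.9],
])

```text
time: 43.65
ee_pos: [0.5382, -0.2404, 0.0632]
tcp_rot: [[0.02, 0.997, 0.068], [-0.03, 0.068, -0.997], [-0.999, 0.018, 0.031]]
force: [-1.0, 0.7, 0.1]
opening: 0.703
```

drive_tool([
  [[0,0,2],0],
  [[0,0,4],0],
  [[0,0,5],0],
  [[0,0,5],0],
  [[0,0,5],0],
  [[0,0,5],0],
  [[0,0,5],0],
], fingers=0, newtons=70)

```text
time: 44.35
ee_pos: [0.5388, -0.2408, 0.0692]
tcp_rot: [[0.021, 0.997, 0.068], [-0.031, 0.069, -0.997], [-0.999, 0.019, 0.032]]
force: [0.3, 0.4, 6.3]
opening: 0.345
```

drive_tool([
  [[0,0,15],0],
  [[0,0,40],0],
  [[0,0,80],0],
  [[0,0,120],5],
  [[10,10,150],13],
  [[20,35,150],21],
  [[30,65,150],29],
  [[40,95,150],37],
  [[50,125,150],45],
  [[60,150,150],53],
  [[70,175,150],61],
  [[80,200,150],69],
  [[90,215,150],77],
  [[100,226,150],84],
  [[100,226,150],89.9],
  [[100,226,150],89.9],
  [[100,226,150],89.9],
  [[100,226,150],89.9],
  [[100,226,150],89.9],
])

```text
time: 46.25
ee_pos: [0.6385, -0.0152, 0.2192]
tcp_rot: [[0.03, -0.065, 0.997], [0.021, 0.998, 0.065], [-0.999, 0.019, 0.032]]
force: [0.1, 0.1, -4.1]
opening: 0.339
```

```bash
cat > tray.py <<'E'
from m import *
def run(fn):
    s=status.observe();print(s['time'],s['ee_pos'],s['opening'],s['force'],s['tcp_rot'])
    c=cap('wrist',fn)
    for nm,z0,z1,a in [('rib',.0555,.062,300),('walls',.036,.044,300)]:
      for ce,st,p,l in comps(c,z0,z1,(.42,.66,-.16,.14),a):
        r=cv2.minAreaRect((p[:,:2]*1000).astype(np.float32)); print(nm,np.round(ce),st[4],np.round(p.mean(0)*1000,1),r)
    z=s['ee_pos'][2]
    for ce,st,p,l in comps(c,z-.04,z-.01,(.3,.9,-.3,.3),500):
        q=p[np.abs(p[:,2]-np.median(p[:,2]))<.006]
        A=np.c_[q[:,:2],np.ones(len(q))];k=np.linalg.lstsq(A,q[:,2],rcond=None)[0]
        r=cv2.minAreaRect((q[:,:2]*1000).astype(np.float32)); print('keeper',np.round(ce),st[4],np.round(q.mean(0)*1000,1),r,'slope',k[:2])
    return c
E
python3 -c "
from tray import *
run('w15.png')"
```

```text
46.25 [ 0.63851944 -0.01515624  0.21923973] 0.33875120508771606 [ 0.0836792   0.10501503 -4.09341418] [[ 0.03041537 -0.06514318  0.99741229]
 [ 0.02098467  0.99769564  0.06452177]
 [-0.99931704  0.01896792  0.03171229]]
rib [286.  86.] 4753 [546.6 -16.   57.5] ((546.7593383789062, -15.545425415039062), (25.671419143676758, 205.37832641601562), 3.6872849464416504)
walls [285. 115.] 5218 [575.5 -14.   39.5] ((555.6942138671875, -14.738273620605469), (165.31329345703125, 226.04644775390625), 3.8977861404418945)
keeper [281. 231.] 27410 [632.1 -16.9 196. ] ((637.64453125, -15.845359802246094), (58.8601188659668, 200.78976440429688), 3.7371115684509277) slope [0.00730597 0.00795588]
```

View pics/w15.png

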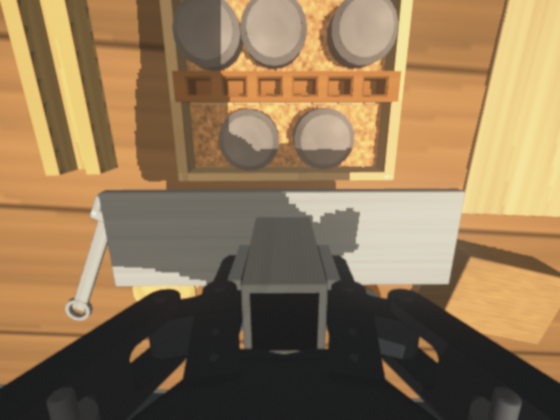

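drive_tool([
  [[-25,0,0],0],
  [[-55,0,0],0],
  [[-80,0,-10],0],
  [[-91,0,-30],0],
  [[-91,0,-55],0],
  [[-91,0,-75],0],
  [[-91,0,-84],0],
  [[-91,0,-84],0],
  [[-91,0,-84],0],
  [[-91,0,-84],0],
])

```text
time: 47.3
ee_pos: [0.5487, -0.0151, 0.1367]
tcp_rot: [[0.033, -0.065, 0.997], [0.021, 0.998, 0.065], [-0.999, 0.019, 0.034]]
force: [0.7, 0.9, -4.0]
opening: 0.344
```

```bash
python3 -c "
from tray import *
run('w16.png')
c=cap('top','t16.png')
cv2.imwrite('pics/t16c.png',cv2.resize(c['color'][170:270,240:420,::-1],None,fx=4,fy=4,interpolation=2))
c=cap('side','s16.png')
cv2.imwrite('pics/s16c.png',cv2.resize(c['color'][150:280,220:360,::-1],None,fx=4,fy=4,interpolation=2))
"
```

```text
47.3 [ 0.54870077 -0.01510654  0.13668955] 0.3443935247447773 [ 0.67172111  0.85996122 -3.95100953] [[ 0.03303675 -0.06535965  0.99731474]
 [ 0.02116657  0.99768139  0.06468253]
 [-0.99922998  0.01897283  0.03434359]]
walls [280. 114.] 7326 [481.5 -20.2  39.6] ((496.28607177734375, -18.78472900390625), (80.60233306884766, 226.06930541992188), 3.6927640438079834)
keeper [281. 231.] 27448 [542.3 -16.9 113.4] ((547.907958984375, -15.9044189453125), (59.02155303955078, 200.47169494628906), 3.6473031044006348) slope [0.01069924 0.00825795]
```

View pics/w16.png

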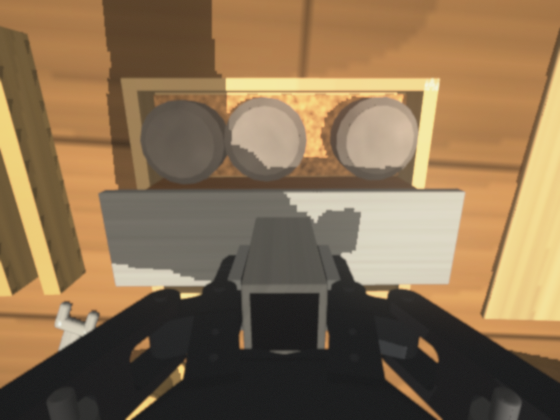

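View pics/s16c.png

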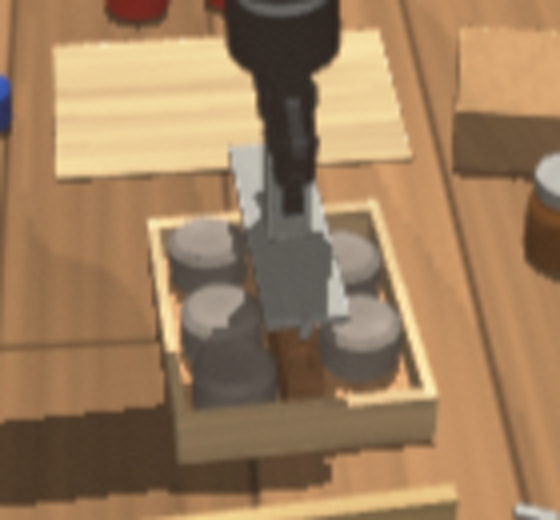

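drive_tool([
  [[-1.5,0,-8],0],
  [[-1.5,0,-15],0],
  [[-1.5,0,-19],0],
  [[-1.5,0,-22],0],
  [[-1.5,0,-25],0],
  [[-1.5,0,-28],0],
  [[-1.5,0,-29],0],
  [[-1.5,0,-29],0],
])

```text
time: 48.25
ee_pos: [0.5467, -0.0151, 0.1071]
tcp_rot: [[0.032, -0.066, 0.997], [0.021, 0.998, 0.065], [-0.999, 0.019, 0.033]]
force: [0.6, -0.3, -3.7]
opening: 0.34
```

drive_tool([
  [[0,0,-4],0],
  [[0,0,-8],0],
  [[0,0,-12],0],
  [[0,0,-14],0],
  [[0,0,-16],0],
  [[0,0,-17],0],
  [[0,0,-17],0],
  [[0,0,-17],0],
])

```text
time: 49.05
ee_pos: [0.5468, -0.0151, 0.0902]
tcp_rot: [[0.032, -0.065, 0.997], [0.021, 0.998, 0.065], [-0.999, 0.019, 0.033]]
force: [-0.3, 0.4, -4.7]
opening: 0.345
```

drive_tool([
  [[0,0,-1],0],
  [[0,0,-2],0],
  [[0,0,-2],0],
  [[0,0,-2],0],
])

```text
time: 49.45
ee_pos: [0.5472, -0.0149, 0.0893]
tcp_rot: [[0.033, -0.066, 0.997], [0.021, 0.998, 0.065], [-0.999, 0.019, 0.034]]
force: [-3.1, 1.7, 5.9]
opening: 0.343
```

drive_tool([
  [[0,0,0],0],
  [[0,0,0],0],
  [[0,0,0],0],
  [[0,0,0],0],
  [[0,0,15],0],
  [[0,0,40],0],
  [[0,0,80],0],
  [[0,0,120],0],
  [[30,0,150],0],
  [[70,0,150],0],
  [[90,0,150],0],
  [[90,0,150],0],
  [[90,0,150],0],
], fingers=0.7)

```text
time: 50.75
ee_pos: [0.6366, -0.0151, 0.2384]
tcp_rot: [[0.031, -0.065, 0.997], [0.021, 0.998, 0.065], [-0.999, 0.019, 0.032]]
force: [-0.1, -0.2, 0.3]
opening: 0.701
```

```bash
python3 - <<'E'
from m import *
s=status.observe();print(s['time'],s['ee_pos'],s['opening'])
c=cap('wrist','w17.png')
for nm,z0,z1 in [('strip',.059,.073),('tube',.125,.145),('pucks',.048,.0575),('wall',.036,.044)]:
  for ce,st,p,l in comps(c,z0,z1,(.42,.68,-.16,.14),100):
    r=cv2.minAreaRect((p[:,:2]*1000).astype(np.float32))
    A=np.c_[p[:,:2],np.ones(len(p))];k=np.linalg.lstsq(A,p[:,2],rcond=None)[0]
    print(nm,np.round(ce),st[4],np.round(p.mean(0)*1000,1),r,'slope',k[:2])
c=cap('top')
for nm,z0,z1,b in [('handletop',.112,.13,(.4,.6,-.5,-.3)),('foot',.015,.026,(.35,.62,-.5,-.28))]:
  for ce,st,p,l in comps(c,z0,z1,b,100):
    r=cv2.minAreaRect((p[:,:2]*1000).astype(np.float32)); print(nm,np.round(ce),st[4],np.round(p.mean(0)*1000,1),r)
c=cap('side','s17.png')
cv2.imwrite('pics/s17c.png',cv2.resize(c['color'][180:380,200:400,::-1],None,fx=3,fy=3,interpolation=2))
E
```

```text
50.75 [ 0.63658968 -0.01510726  0.23837398] 0.7005287171955037
strip [285.  88.] 12065 [546.4 -16.9  65.7] ((546.21435546875, -15.369476318359375), (57.64508056640625, 200.23329162597656), 3.636636734008789) slope [ 3.96208739e-05 -1.53892805e-04]
tube [289.  83.] 1815 [546.5 -15.6 136.1] ((546.5186157226562, -15.50052261352539), (30.182600021362305, 29.758914947509766), 4.260409355163574) slope [-0.00201354 -0.00154152]
pucks [242.  30.] 5571 [498.2 -59.7  53. ] ((495.4750061035156, -60.762542724609375), (45.974674224853516, 118.006103515625), 4.136876583099365) slope [0.02695937 0.00194842]
pucks [359.  30.] 2846 [490.7  49.1  52.9] ((488.3114013671875, 49.959388732910156), (46.99939727783203, 58.793540954589844), 4.149636268615723) slope [0.02051492 0.01380845]
pucks [250. 143.] 2254 [600.3 -49.   52.9] ((603.009521484375, -49.24523162841797), (48.73704147338867, 58.48751449584961), 3.5304019451141357) slope [-0.02139438 -0.00743393]
pucks [321. 142.] 2182 [594.9  24.   52.9] ((597.8744506835938, 24.758201599121094), (47.9066276550293, 58.71099853515625), 3.6450355052948) slope [-0.02220421  0.00438236]
wall [283. 115.] 4401 [574.5 -15.7  39.6] ((552.1531372070312, -15.056556701660156), (172.0291748046875, 226.3695526123047), 3.978250026702881) slope [-0.00015237 -0.00021811]
handletop [462. 243.] 173 [ 483.8 -380.6  120. ] ((484.2254638671875, -381.9085693359375), (29.82144546508789, 31.283466339111328), 17.408483505249023)
foot [444. 247.] 733 [ 482.7 -378.8   20.4] ((483.91424560546875, -381.5860290527344), (109.609375, 57.07139587402344), 16.70589828491211)
```

View pics/w17.png

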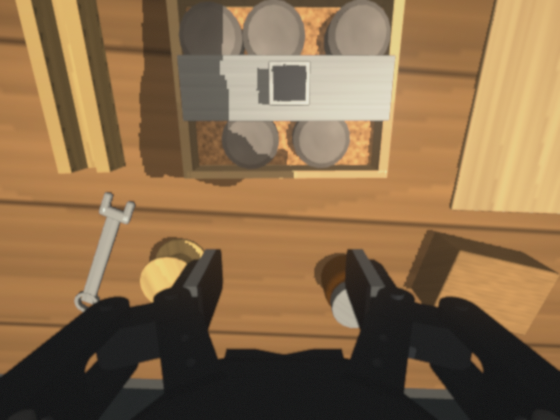

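View pics/s17c.png

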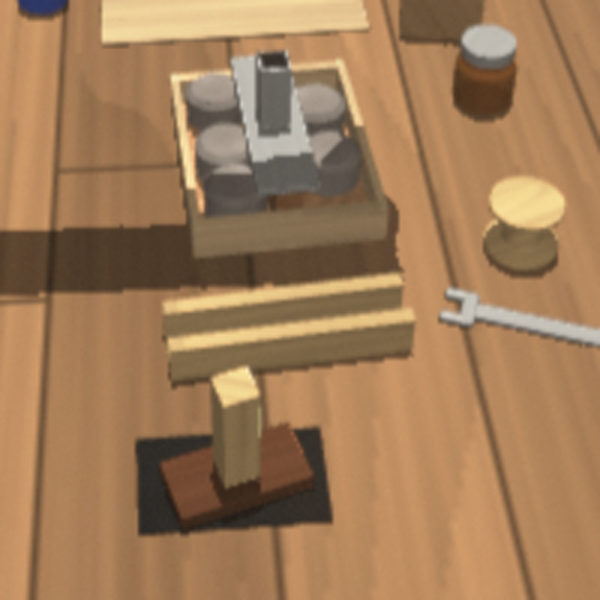

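```bash
python3 -c "
from h import *
print(env.job_done())"
```

```text
the job is handed in; nothing more can be done
None
```

The job is done and handed in at about 51 s of robot time. I got no verdict, so the results below are my own last checks.

- **Pucks:** All five grey pucks lie flat in the tray, three in the near row and two in the far row. I tamped each row until the bed stopped moving under about 20 N. The puck tops then measured about 54 mm above the bench, and the rib top is 58 mm.
- **Keeper:** It is home in the rib, with all teeth in the slots. The tube top is at 136 mm, which puts the grip point at 101 mm. The strip is level and within about 1 mm of the rib centre, and its direction agrees with the rib to well under 1°.
- **Tamper:** It stands upright on its pad, about 4 mm from the pad's centre.
- **Bystanders:** I did not touch the jar, spool, carton or wrench. They look unmoved in the last pictures, though I didn't measure them again.

**Disagreements:**
- The top and side cameras differed by 4–6 mm in position, so I worked from the wrist camera, which matched the tool position to about 1 mm.
- The tool slowly tilted to about 2° over the run. It did not show in the final fits.

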